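# Close the cover panel of a microscope's lamp power unit

### The arm

A 6-joint arm with a two-finger parallel gripper is mounted at the origin on the work surface. World frame = base frame: x ahead of the robot, y to its left, z up, the work surface at z = 0. Lengths are in mm, angles in rad, forces in N, time in s.
With the tool pointing down it reaches from about 250 to 800 mm from the base axis. Payload 8.5 kg.
Tool frame: the origin (TCP) lies between the finger pads; the fingertips stand 8 mm ahead of it and the grasp point (between the pads) lies 11 mm behind it; z points along the fingers, y is the line along which they close (so a half turn about z gives the same grasp; the last joint's range is limited). The gripper opens to 85 mm and grips with 20 to 120 N. Pads are 22 mm wide; open, the fingers measure 114 mm over their backs; the gripper's body (76 mm by 85 mm) begins 54 mm behind the grasp point. The pads swing forward as they close: fully open they stand 13 mm farther back than shut.
Start: joints at [1.148, 0.238, -0.013, 1.319, 0, 1.571], TCP at [215.396, 478.732, 239.276] pointing down, gripper open.
Joint ranges: [-2.66, 2.66], [-1.03, 1.9], [-1.14, 1.46], [-1.82, 2.27], [-1.45, 1.34], [-3.14, 3.14]. Speed limits (rad/s): [2.22, 2.22, 2.79, 3.14, 3.14, 3.14].

### API

Orientations are given as a unit quaternion [x, y, z, w].
In Python, from workcell import env, imaging, workorder gives the robot as it stands (env), with the cameras (imaging) and the job (workorder).
- The arm moves only by the tool jog_arm, called after "Emit:" as name(argument=value, ...), one argument or row to a line, values as JSON. Schema: {"type":"object","properties":{"motion":{"type":"array","items":{"type":"array","items":{"type":"number"},"minItems":7,"maxItems":7},"minItems":1,"maxItems":8},"grip_n":{"type":"number"},"only":{"type":"string"},"quiet":{"type":"boolean"},"lines":{"type":"string"}},"required":["motion"],"additionalProperties":false}. motion is a list of rows, 1 to 8 of them, each of 7 numbers: dx, dy, dz in mm, then a rotation vector rx, ry, rz in rad, then the finger opening in mm; each row shifts and turns the commanded pose from where the row before left it, along the tool's axes as they then stand; what a row does not reach is not made up. A row lasts 1/12 s, in which the tool goes at most 41.7 mm and 0.125 rad, less where a joint would pass 70% of its speed; a pose out of reach is approached as far as the arm can. The fingers move at their own pace and stop on an object; grip_n is the grip in N (left out, the last holds). Time passes only in rows, so rows that do not move let the fingers close. The tool returns the time, the measured TCP pose, the force, the opening and the grip force at its end. only (a regular expression) keeps the lines of the reply that match it, lines (a string "A,B") keeps lines A to B, and quiet returns only ok. Input that does not fit is refused with a message, and nothing moves.
- env.read_state(): the state, without advancing time (a new reading comes with each control period).
- imaging.capture(name): name is "scene" or "top"; returns the picture (420x560x3 uint8, red, green, blue); there is no depth.
- imaging.camera_model(name): a dict with "vfov" (degrees; the focal length in pixels is half the picture's height over the tangent of half this angle, whatever the lens; pixels are square), "cx", "cy" (the principal point, pixels), "camera_from_world" (4x4, takes a point from world to camera coordinates). Camera axes: x right, y up, looking along -z (the intrinsics and any distortion apply to the point x, -y, -z); pixel columns grow to the right and rows downward; lengths in mm; the calibration is good to about 2 mm. A picture is of the moment at which its call begins. camera_model takes no time and is no camera call.
- workorder.finish_job(): hands the job in; it is judged then, once.
The state is a dict: "t": time; "qpos": joint angles; "joint_vel": joint speeds; "joint_torque": joint torques, N m; "ee_pos": TCP position; "tool_rot": TCP orientation; "contact_force": force on the tool from outside, world axes, zero at the start; "torque": the same for the moment, N m; "opening": finger opening in mm; "gripper_force": force on a finger pad.
Only numpy, scipy, OpenCV 4.12 (cv2) and the standard library are available. Lean on these libraries where they do the work, as an engineer would, in place of code of your own. Each camera call takes 0.05 s, during which the arm holds its last target. There are 200 camera calls.

### The job

First slide the steel spacer sleeve over the upright post of the lamp power unit, let it sit flat on the cover panel and let go of it. Only then turn the quarter-turn fastener on the panel until the groove along its grip lines up with the two index lines on the panel, and press the panel down against its springy seal until it is fully home on the case. Finish while still holding the panel pressed down like this, because it springs up when released; leave the other things on the bench where they are.

Things in the scene. Friction and masses are not known exactly. Their poses are not given: they have to be found in the camera images.
- sleeve: loose plain steel tube, 34 mm outside diameter, 18 mm bore right through, 24 mm high, about 80 g, standing upright on the bench; it may stand in any of three places beside a washer and a plug of the same metal. Origin: centre of the underside; z up along its axis
- unit: lamp power unit, a flat enamelled case fixed to the bench, 200 mm (its x) by 280 mm (its y), top face at 70 mm. Origin: centre of the underside, at bench height; its yaw varies. On top an aluminium cover panel 190 x 264 x 6 mm. Along the unit's y axis, at x = 0: fastener at y = -85 mm, rubber pressing pad at 0, post at +85 mm
- post_top (a point): top end of the fixed upright steel post, 14 mm diameter with a 4 mm taper to 9 mm at the top; it passes freely through the panel. This point is 130 mm above the bench, 42 mm above the top of the raised panel
- post_seat (a point): point on the post's axis at the panel's top face, where the underside of the sleeve comes to rest; 88 mm above the bench while the panel is raised; it moves down with the panel
- fastener (a joint): angle of the quarter-turn fastener, rad, counter-clockwise from above positive. 0: its groove is in line with the two index lines (the unit's x axis); the grip's long direction is the unit's yaw plus this angle. Starts 0.7 to 1.4, stops at -0.3 and 1.6, stays where left (friction 0.06 N m). Well off 0 its key strikes the frame and the panel goes down only about 4 mm
- fastener_grip (a point): middle of the fastener's grip, an upright steel bar 40 mm long, 13 wide, 24 high, a dark groove along its top, on a round foot 42 mm across. The point is on the turning axis, 10 mm below the grip's top, 21 mm above the panel's top face, 109 mm above the bench while the panel is raised. Two dark index lines lie on the panel at either side of the foot
- panel (a joint): how far the cover panel is pressed down, m: 0 raised on its sprung seal, 0.012 fully home on the case (a hard stop). It moves straight down without tipping wherever it is pressed; pushing it takes about 5 N to start and 10 N when fully home, and it springs back when released
- panel_pad (a point): centre of the top of the round rubber pressing pad, 32 mm across and 2 mm proud of the panel, midway between fastener and post; 90 mm above the bench while raised, 78 mm when fully home
- washer: thick steel washer, 44 mm across, 12 mm high, its 10 mm bore too small for the post. Origin: centre of the underside. A bystander, to be left alone
- plug: solid steel plug without a bore, 34 mm across at the foot, 24 mm above, 26 mm high. Origin: centre of the underside. A bystander, to be left alone
- objective: brass microscope objective standing upright, 32 mm across, 44 mm high. Origin: centre of the underside. A bystander, to be left alone
- oil_bottle: small amber bottle, 36 mm across, 70 mm high. Origin: centre of the underside. A bystander, to be left alone
- driver: screwdriver lying on the bench, its handle towards its own -x. A bystander, to be left alone
- slide_box: black box of specimen slides, 85 x 170 x 32 mm. Origin: centre of the underside. A bystander, to be left alone
- dish: shallow glass dish, 90 mm across, 18 mm high. Origin: centre of the underside. A bystander, to be left alone

How it is judged:
By the outcome, as a careful person would: the job done as asked, in the order asked, and still so for the second after the job is handed in, while the arm keeps its last pose, push and grip.
It also fails if it takes over 59 s, if anything falls off the work surface, if the arm or the gripper's body presses on something with over 40 N, if the wrist force passes 120 N, or if a joint passes its speed limit or range.

## Working session

There is one attempt and no reset: what is moved stays moved. The work goes in short steps, Python scripts to look and compute and a tool call to move; the robot and the scene stay as the last step left them, time stands still between calls to the robot, and variables do not carry over. Pictures are saved under pics/ and viewed, at most 10 in all, crops included, and the job is handed in when it is done.

```bash
ls; mkdir -p pics; python3 - <<'E'
from workcell import env, imaging, workorder
import cv2,numpy as np
for n in("scene","top"):
    m=imaging.camera_model(n);print(n,{k:np.round(v,4).tolist() if not isinstance(v,str) else v for k,v in m.items()})
    cv2.imwrite(f"pics/{n}0.png",imaging.capture(n)[:,:,::-1])
s=env.read_state();print(s["t"],s["ee_pos"],s["tool_rot"],s["contact_force"],s["opening"])
E
```

```text
pics
workcell.py
scene {'vfov': 56.5801, 'cx': 278.2542, 'cy': 213.7472, 'camera_from_world': [[0.1249, 0.9921, -0.0083, -74.4742], [-0.7204, 0.0964, 0.6868, 295.3545], [0.6822, -0.0798, 0.7268, -1448.6515], [0.0, 0.0, 0.0, 1.0]]}
top {'vfov': 50.7934, 'cx': 274.6096, 'cy': 209.9488, 'camera_from_world': [[0.0298, -0.9996, 0.0008, -40.0705], [0.9938, 0.0297, 0.107, -562.6625], [-0.107, -0.0024, 0.9943, -1263.9806], [0.0, 0.0, 0.0, 1.0]]}
0.1 [215.26601937 478.42812025 238.75857018] [ 2.09842980e-01  9.77734890e-01 -6.23361229e-04 -1.44691416e-04] [0.77697458 0.87064877 0.18572844] 85.3851694113937
```

View pics/scene0.png

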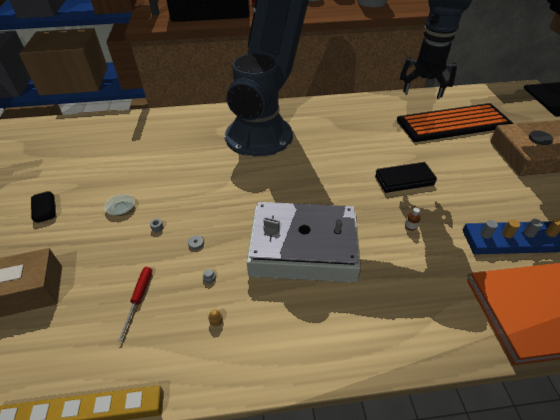

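View pics/top0.png

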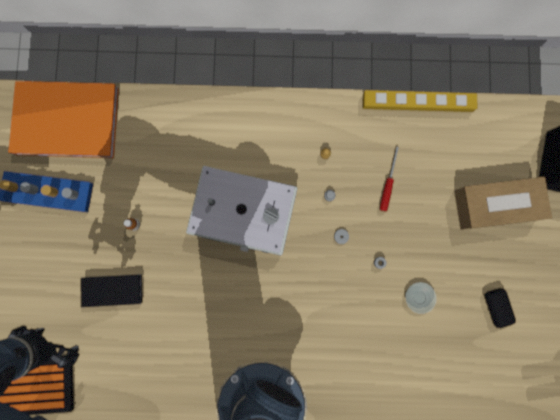

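The top view shows the unit at about (242,210), with the fastener near (271,214) and the post near (211,203). Three small metal parts sit at (380,262), (341,237) and (330,195), and the first looks like the sleeve. I'll enlarge both areas.

```bash
python3 - <<'E'
import cv2,numpy as np
t=cv2.imread("pics/top0.png");s=cv2.imread("pics/scene0.png")
r=lambda im,x,y,w,h,k:cv2.resize(im[y:y+h,x:x+w],None,fx=k,fy=k,interpolation=cv2.INTER_CUBIC)
a=np.hstack([r(t,180,160,120,100,3.3333),r(t,310,170,100,100,3.3333)])
b=np.hstack([r(s,240,195,120,80,3.3333),r(s,140,205,100,80,3.3333)])
o=np.vstack([a,b]);print(o.shape);cv2.imwrite("pics/crop0.png",o)
E
```

```text
(600, 733, 3)
```

View pics/crop0.png

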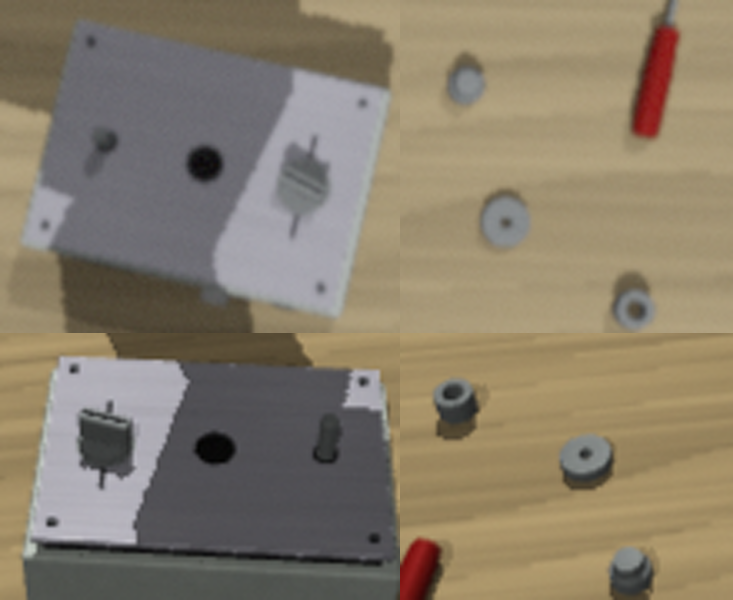

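The crops show the sleeve, with an open bore, at top ≈(380.5,263) and scene ≈(157,224). The washer and the solid stepped plug are clearly different parts. The post top is at top (212,201.5), the pad at (241.5,209), and four corner screws are visible for the pose. The groove is well off the index lines.

```bash
cat > h.py <<'E'
import numpy as np,cv2
from workcell import env, imaging, workorder
from scipy.spatial.transform import Rotation as R
def cam(n):
    m=imaging.camera_model(n);T=np.array(m["camera_from_world"]);f=210/np.tan(np.radians(m["vfov"]/2));return T,f,m["cx"],m["cy"]
def ray(n,uv):
    T,f,cx,cy=cam(n);d=np.array([(uv[0]-cx)/f,-(uv[1]-cy)/f,-1]);return -T[:3,:3].T@T[:3,3],T[:3,:3].T@d
def plane(n,uv,z):
    o,d=ray(n,uv);return o+d*(z-o[2])/d[2]
def proj(n,p):
    T,f,cx,cy=cam(n);c=T[:3,:3]@p+T[:3,3];return np.array([cx-f*c[0]/c[2],cy+f*c[1]/c[2]])
def tri(u1,u2):
    o1,d1=ray("top",u1);o2,d2=ray("scene",u2)
    A=np.c_[d1,-d2];k=np.linalg.lstsq(A,o2-o1,rcond=None)[0];p,q=o1+k[0]*d1,o2+k[1]*d2
    return (p+q)/2,np.linalg.norm(p-q)
def dark(im,uv,r):
    """centroid of darkness in window around uv"""
    u,v=int(round(uv[0])),int(round(uv[1]));g=im[v-r:v+r+1,u-r:u+r+1].astype(float).mean(2)
    w=np.clip(np.median(g)-8-g,0,None);w=np.minimum(w,60);y,x=np.mgrid[v-r:v+r+1,u-r:u+r+1];return np.array([(w*x).sum(),(w*y).sum()])/w.sum()
E
python3 - <<'E'
from h import *
t=cv2.imread("pics/top0.png");s=cv2.imread("pics/scene0.png");k=10/3
P=lambda a,ox,oy,cx,cy:np.array([ox+(a[0]-cx)/k-.35,oy+(a[1]-cy)/k-.35])
for n,im,ox,oy,cy,pts in(("top",t,180,160,0,[(91,42),(362,103),(321,287),(45,225)]),("scene",s,240,195,333,[(73,369),(362,381),(374,538),(52,521)])):
    W=[plane(n,dark(im,P(a,ox,oy,0,cy),3),88)for a in pts]
    print(n,np.round(W,1).tolist(),"mean",np.mean(W,0).round(1),"sides",[round(float(np.linalg.norm(W[i]-W[i-1])),1)for i in range(4)])
pt=dark(t,P((205,163),180,160,0,0),9);ps=dark(s,P((215,448),240,195,0,333),8)
print("pad",pt,ps,tri(pt,ps),plane("top",pt,90),plane("scene",ps,90))
pt=P((107,137),180,160,0,0);ps=P((329,418),240,195,0,333)
print("post",tri(pt,ps),plane("top",pt,130),plane("scene",ps,130))
# panel-line ids: fastener
for n,a,b,z in(("top",(302,171),None,0),):pass
# metal parts by grey mask on bench (low saturation)
for n,im,(x,y,w,h)in(("top",t,(310,170,100,110)),("scene",s,(140,210,90,80))):
    hsv=cv2.cvtColor(im[y:y+h,x:x+w],cv2.COLOR_BGR2HSV);m=((hsv[...,1]<60)&(hsv[...,2]>50)).astype(np.uint8)
    N,_,st,ce=cv2.connectedComponentsWithStats(m)
    for i in range(1,N):
        if st[i,4]>15:print(n,ce[i]+[x,y],st[i,:4]+[x,y,0,0],st[i,4])
E
```

```text
top [[659.0, 170.7, 88.0], [613.4, -60.2, 88.0], [457.3, -29.6, 88.0], [502.0, 201.1, 88.0]] mean [557.9  70.5  88. ] sides [159.9, 235.4, 159.1, 235.1]
scene [[457.8, -27.3, 88.0], [502.4, 203.5, 88.0], [660.2, 172.8, 88.0], [614.0, -58.8, 88.0]] mean [558.6  72.6  88. ] sides [159.4, 235.1, 160.8, 236.2]
pad [240.97158921 208.72881153] [304.03679585 229.2262123 ] (array([558.24515105,  71.77462048,  86.95392433]), np.float64(2.044306266362883)) [557.79176394  70.51523535  90.        ] [560.88569814  72.23206729  90.        ]
post (array([573.91176329, 151.56174332, 126.81212306]), np.float64(7.859857739610226)) [572.80278965 147.17657558 130.        ] [576.79046642 154.59067724 130.        ]
top [391.12 173.08] [389 170   5   7] 25
top [329.51639344 195.16393443] [324 189  12  13] 122
top [341.26794258 236.14354067] [334 228  16  17] 209
top [379.97744361 262.39849624] [374 256  13  14] 133
scene [155.40540541 224.63963964] [150 219  12  13] 111
scene [195.13294798 241.84971098] [188 235  16  15] 173
scene [208.32394366 275.88028169] [203 269  13  15] 142
```

```bash
python3 - <<'E'
from h import *
t=cv2.imread("pics/top0.png");s=cv2.imread("pics/scene0.png")
c=np.array([558.2,71.5]);y=np.array([45.1,230.8]);y/=np.linalg.norm(y);print("yaw",np.arctan2(-y[0],y[1]))
for d,nm,zs in((85,"post",(88,130)),(-85,"fast",(109,119))):
    p=c+d*y
    for z in zs:print(nm,p,z,"crop top",((proj("top",[*p,z])+.35-[180,160])*10/3).round(),"scene",((proj("scene",[*p,z])+.35-[240,195])*10/3+[0,333]).round())
for n,im,uv in(("top",t,(380,263)),("scene",s,(156,222))):
    d=dark(im,uv,2);print("bore",n,d,plane(n,d,24))
print(plane("top",(379.98,262.4),22),plane("scene",(155.4,224.64),14))
st=env.read_state();print(st["ee_pos"],R.from_quat(st["tool_rot"]).as_matrix().round(3).tolist())
for q in((329.5,195.2),(341.3,236.1)):print(plane("top",q,15))
E
```

```text
yaw -0.19297560697990793
post [574.50130962 154.92222309] 88 crop top [105. 141.] scene [323. 452.]
post [574.50130962 154.92222309] 130 crop top [ 98. 135.] scene [329. 416.]
fast [541.89869038 -11.92222309] 109 crop top [302. 183.] scene [103. 424.]
fast [541.89869038 -11.92222309] 119 crop top [302. 182.] scene [103. 416.]
bore top [381.60655738 262.63934426] [ 419.75987351 -338.34982988   24.        ]
bore scene [154.28915663 223.36144578] [ 426.12133628 -335.04469451   24.        ]
[ 420.30211526 -334.10087144   22.        ] [ 422.10037267 -334.61397987   14.        ]
[215.26601937 478.42812025 238.75857018] [[-0.912, 0.41, -0.001], [0.41, 0.912, -0.001], [0.0, -0.001, -1.0]]
[ 614.17496227 -184.95268955   15.        ]
[ 493.75504392 -221.66242998   15.        ]
```

Both views agree to about 2 mm. The unit centre is at (558.2,71.5), yaw −0.193, and the sleeve is at (421.3,−334.4). I'll move towards the sleeve at height.

Emit:
jog_arm(
  motion=[
    [-24.8, -31.3, 0, 0, 0, 0, 85],
    [-24.8, -31.3, 0, 0, 0, 0, 85],
    [-24.8, -31.3, 0, 0, 0, 0, 85],
    [-24.8, -31.3, 0, 0, 0, 0, 85],
    [-24.8, -31.3, 0, 0, 0, 0, 85],
    [-24.8, -31.3, 0, 0, 0, 0, 85],
    [-24.8, -31.3, 0, 0, 0, 0, 85],
  ],
)

```text
t: 0.68
ee_pos: [283.5, 205.9, 239.1]
tool_rot: [0.209, 0.978, -0.0, 0.0]
contact_force: [1.8, 0.8, -0.1]
opening: 85.1
gripper_force: 0.0
```

```bash
python3 -c "
from h import *
s=env.read_state();print(s['qpos'],s['t'])"
```

```text
[ 6.28296050e-01 -6.35042728e-02 -3.54217082e-01  1.28019486e+00
 -1.14113280e-04  1.05033138e+00] 0.6833
```

Emit:
jog_arm(
  motion=[
    [-24.8, -31.3, 0, 0, 0, 0, 85],
    [-24.8, -31.3, 0, 0, 0, 0, 85],
    [-24.8, -31.3, 0, 0, 0, 0, 85],
    [-24.8, -31.3, 0, 0, 0, 0, 85],
    [-24.8, -31.3, 0, 0, 0, 0, 85],
    [-24.8, -31.3, 0, 0, 0, 0, 85],
    [-24.8, -31.3, 0, 0, 0, 0, 85],
    [-24.8, -31.3, 0, 0, 0, 0, 85],
  ],
)

```text
t: 1.35
ee_pos: [361.7, -104.2, 239.4]
tool_rot: [0.21, 0.978, -0.0, 0.0]
contact_force: [1.2, 1.0, -0.8]
opening: 85.0
gripper_force: 0.0
```

Emit:
jog_arm(
  motion=[
    [-24.8, -31.3, 0, 0, 0, 0, 85],
    [-24.8, -31.3, 20, 0, 0, 0, 85],
    [-24.8, -31.3, 20, 0, 0, 0, 85],
    [-24.8, -31.3, 20, 0, 0, 0, 85],
    [-24.8, -31.3, 20, 0, 0, 0, 85],
    [-24.8, -31.3, 20, 0, 0, 0, 85],
    [0, 0, 0, 0, 0, 0, 85],
    [0, 0, 0, 0, 0, 0, 85],
  ],
)

```text
t: 2.02
ee_pos: [416.5, -322.3, 143.9]
tool_rot: [0.211, 0.977, 0.001, -0.002]
contact_force: [0.1, 0.2, 0.6]
opening: 84.9
gripper_force: 0.0
```

```bash
cat > to.py <<'E'
import sys
from h import *
s=env.read_state();M=R.from_quat(s['tool_rot']).as_matrix();g=np.array(list(map(float,sys.argv[1:4])))
print('t',s['t'],'tool delta',(M.T@(g-s['ee_pos'])).round(1),'yaw y',np.degrees(np.arctan2(M[1,1],M[0,1])).round(1),'tilt z',M[:,2].round(3),'q6',s['qpos'][5].round(2),'F',s['contact_force'].round(1))
E
python3 to.py 421.3 -334.4 14
```

```text
t 2.0167 tool delta [ -9.8  -9.1 129.9] yaw y 65.6 tilt z [-0.003  0.002 -1.   ] q6 -0.23 F [0.1 0.2 0.6]
```

Emit:
jog_arm(
  motion=[
    [-9.8, -9.1, 25, 0, 0, 0, 85],
    [0, 0, 35, 0, 0, 0, 85],
    [0, 0, 35, 0, 0, 0, 85],
    [0, 0, 20, 0, 0, 0, 85],
    [0, 0, 10, 0, 0, 0, 85],
    [0, 0, 0, 0, 0, 0, 85],
    [0, 0, 0, 0, 0, 0, 85],
  ],
)

```text
t: 2.6
ee_pos: [422.9, -333.4, 22.1]
tool_rot: [0.21, 0.978, -0.0, 0.0]
contact_force: [0.4, -0.0, -0.3]
opening: 84.9
gripper_force: 0.0
```

```bash
python3 to.py 421.3 -334.4 14; python3 - <<'E'
from h import *
t=imaging.capture("top");s=imaging.capture("scene")
a=cv2.resize(t[215:305,330:430],None,fx=4,fy=4,interpolation=2);b=cv2.resize(s[180:270,110:210],None,fx=4,fy=4,interpolation=2)
cv2.imwrite("pics/g1.png",np.hstack([a,b])[:,:,::-1])
E
```

```text
t 2.6 tool delta [ 1.1 -1.6  8.1] yaw y 65.8 tilt z [ 0. -0. -1.] q6 -0.25 F [ 0.4 -0.  -0.3]
```

View pics/g1.png

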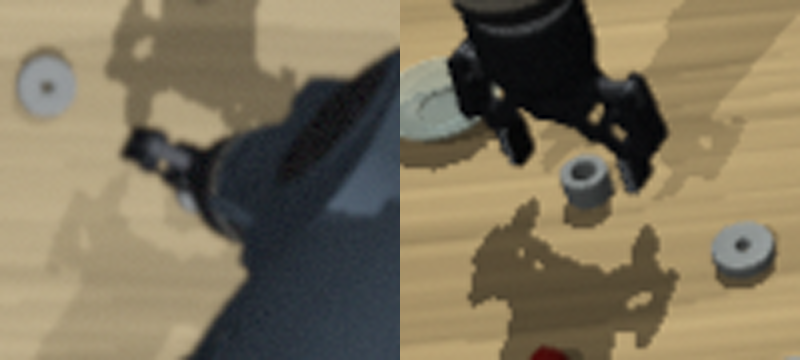

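The sleeve stands between the two fingers (right panel, around (585,180)), and the dish and washer are clear. I'll lower and close.

Emit:
jog_arm(
  motion=[
    [1, -1.5, 8, 0, 0, 0, 85],
    [0, 0, 0, 0, 0, 0, 60],
    [0, 0, 0, 0, 0, 0, 30],
    [0, 0, 0, 0, 0, 0, 25],
    [0, 0, 0, 0, 0, 0, 25],
    [0, 0, 0, 0, 0, 0, 25],
    [0, 0, 0, 0, 0, 0, 25],
    [0, 0, 0, 0, 0, 0, 25],
  ],
  grip_n=40,
)

```text
t: 3.37
ee_pos: [421.2, -334.9, 13.5]
tool_rot: [0.21, 0.978, -0.0, 0.0]
contact_force: [-1.7, 0.8, 5.5]
opening: 31.8
gripper_force: 39.7
```

```bash
python3 to.py 421.3 -334.4 14
```

```text
t 3.3667 tool delta [ 0.1  0.5 -0.5] yaw y 65.8 tilt z [ 0. -0. -1.] q6 -0.25 F [-1.7  0.8  5.5]
```

Emit:
jog_arm(
  motion=[
    [0, 0, -15, 0, 0, 0, 25],
    [0, 0, -30, 0, 0, 0, 25],
    [0, 0, -38, 0, 0, 0, 25],
    [0, 0, -38, 0, 0, 0, 25],
    [0, 0, -38, 0, 0, 0, 25],
    [0, 0, 0, 0, 0, 0, 25],
  ],
)

```text
t: 3.87
ee_pos: [423.6, -336.7, 179.1]
tool_rot: [0.21, 0.978, -0.002, 0.005]
contact_force: [0.6, -0.8, -1.2]
opening: 31.8
gripper_force: 40.2
```

```bash
python3 to.py 574.5 154.9 172;python3 - <<'E'
from h import *
t=imaging.capture("top");s=imaging.capture("scene")
a=cv2.resize(t[205:305,320:420],None,fx=4,fy=4,interpolation=2);b=cv2.resize(s[100:200,110:210],None,fx=4,fy=4,interpolation=2)
cv2.imwrite("pics/g2.png",np.hstack([a,b])[:,:,::-1])
E
```

```text
t 3.8667 tool delta [ 64.1 510.3   5.1] yaw y 65.8 tilt z [ 0.008 -0.006 -1.   ] q6 -0.25 F [ 0.6 -0.8 -1.2]
```

View pics/g2.png

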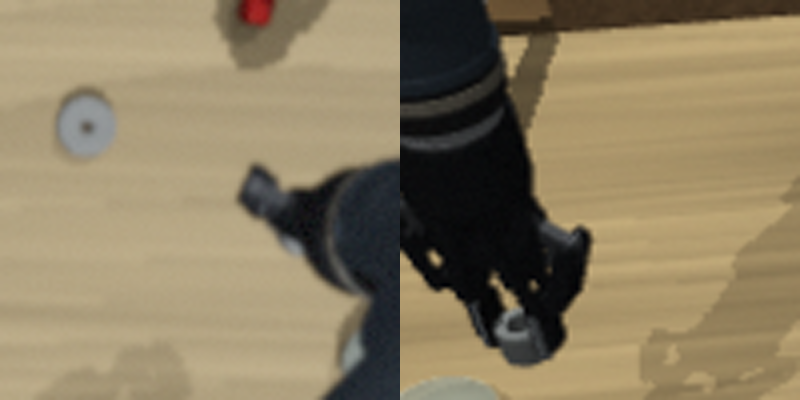

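The sleeve hangs upright between the pads, with its bore visible around scene pixel (138.5,180.5). I'll check where it sits relative to the TCP.

```bash
python3 - <<'E'
from h import *
s=imaging.capture("scene");st=env.read_state();p=st['ee_pos'];print(p)
print("bore",plane("scene",(138.4,180.0),p[2]+10), "expected px",proj("scene",p+[0,0,10]))
h=cv2.cvtColor(s[150:210,110:180],cv2.COLOR_RGB2HSV)
m=((h[...,2]>85)&(h[...,1]<60)).astype(np.uint8);N,_,q,c=cv2.connectedComponentsWithStats(m)
for i in range(1,N):
  if q[i,4]>15:print(c[i]+[110,150],q[i],plane("scene",c[i]+[110,150],p[2]-2))
E
```

```text
[ 420.96799687 -334.61981135  171.86676383]
bore [ 417.39362967 -338.93114314  181.86676383] expected px [139.94624265 180.76981357]
[138.16129032 182.        ] [25 27  8  9 31] [ 411.06551738 -343.44250322  169.86676383]
[121.58550725 202.05217391] [  0  44  25  16 345] [ 481.47030155 -375.39672872  169.86676383]
```

Emit:
jog_arm(
  motion=[
    [2.7, 20, 0, 0, 0, 0, 25],
    [4.7, 39, 0, 0, 0, 0, 25],
    [4.7, 39, 0, 0, 0, 0, 25],
    [4.7, 39, 0, 0, 0, 0, 25],
    [4.7, 39, 0, 0, 0, 0, 25],
    [4.7, 39, 0, 0, 0, 0, 25],
    [4.7, 39, 0, 0, 0, 0, 25],
    [4.7, 39, 0, 0, 0, 0, 25],
  ],
)

```text
t: 4.68
ee_pos: [507.9, -50.9, 170.1]
tool_rot: [0.21, 0.978, -0.0, -0.002]
contact_force: [0.4, -1.3, -0.6]
opening: 32.3
gripper_force: 40.1
```

Emit:
jog_arm(
  motion=[
    [4.7, 39, 0, 0, 0, 0, 25],
    [4.7, 39, 0, 0, 0, 0, 25],
    [4.7, 39, 0, 0, 0, 0, 25],
    [4.7, 39, 0, 0, 0, 0, 25],
    [4.7, 39, 0, 0, 0, 0, 25],
    [4.7, 39, 0, 0, 0, 0, 25],
    [2, 20, 0, 0, 0, 0, 25],
    [0, 0, 0, 0, 0, 0, 25],
  ],
)

```text
t: 5.35
ee_pos: [585.4, 195.1, 169.0]
tool_rot: [0.208, 0.978, -0.0, -0.001]
contact_force: [-1.1, 0.9, -1.2]
opening: 31.7
gripper_force: 40.2
```

```bash
python3 to.py 574.5 154.9 172
```

```text
t 5.35 tool delta [ -6.3 -41.2  -3. ] yaw y 66.0 tilt z [-0.003 -0.    -1.   ] q6 0.74 F [-1.1  0.9 -1.2]
```

Emit:
jog_arm(
  motion=[
    [-3, -20, 0, 0, 0, 0, 25],
    [-3.3, -21.2, 0, 0, 0, 0, 25],
    [0, 0, 0, 0, 0, 0, 25],
    [0, 0, 0, 0, 0, 0, 25],
  ],
)

```text
t: 5.68
ee_pos: [573.2, 149.6, 170.5]
tool_rot: [0.211, 0.978, -0.001, -0.001]
contact_force: [-0.4, 0.2, -1.1]
opening: 31.9
gripper_force: 40.2
```

```bash
python3 to.py 574.5 154.9 172;python3 - <<'E'
from h import *
t=imaging.capture("top");s=imaging.capture("scene");p=env.read_state()['ee_pos'];c=np.array([574.5,154.9])
print("top px post tip",proj("top",[*c,130]),"sleeve",proj("top",p+[0,0,10]));print("scene tip",proj("scene",[*c,130]),"sleeve bottom",proj("scene",p-[0,0,14]))
a=cv2.resize(t[160:240,170:250],None,fx=5,fy=5,interpolation=2);b=cv2.resize(s[165:245,300:380],None,fx=5,fy=5,interpolation=2)
cv2.imwrite("pics/g3.png",np.hstack([a,b])[:,:,::-1])
E
```

```text
t 5.6833 tool delta [ 1.1  5.4 -1.5] yaw y 65.7 tilt z [-0.003 -0.001 -1.   ] q6 0.68 F [-0.4  0.2 -1.1]
top px post tip [208.92542345 200.04324345] sleeve [207.65705415 197.73206709]
scene tip [338.26045311 219.46704717] sleeve bottom [337.65968253 211.99650474]
```

View pics/g3.png

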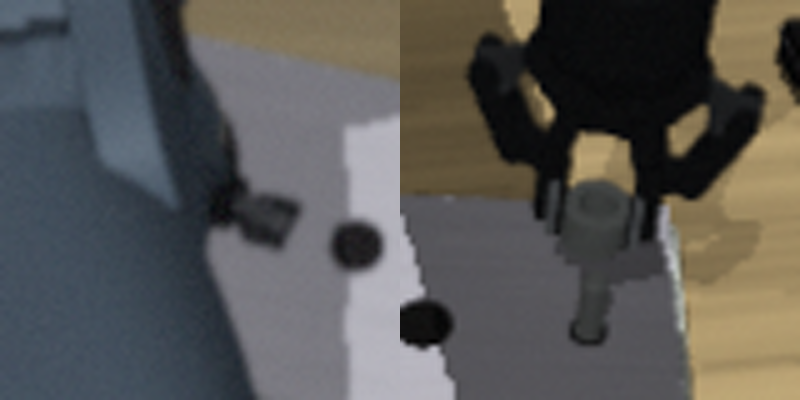

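The top camera is blocked. In the scene view the sleeve is just above and behind the post tip, with the sleeve column around 596 in the crop and the post tip around (592,272). The arm was still settling, so I'll re-read it.

```bash
python3 to.py 574.5 154.9 172; python3 - <<'E'
from h import *
s=imaging.capture("scene");p=env.read_state()['ee_pos'];print(p)
g=cv2.cvtColor(s,cv2.COLOR_RGB2GRAY)
for v in range(200,236,3):print(v,g[v,326:352].tolist())
for z in(-14,10):print(proj("scene",p+[0,0,z]))
for z in(88,110,130):print(z,proj("scene",[574.5,154.9,z]))
E
```

```text
t 5.7833 tool delta [ 1.3  4.1 -0.9] yaw y 65.7 tilt z [-0.001 -0.    -1.   ] q6 0.68 F [-0.2  0.3 -0.9]
[574.17564035 150.98118738 171.32778783]
200 [75, 48, 12, 12, 12, 14, 14, 48, 119, 153, 155, 149, 133, 126, 113, 109, 119, 119, 118, 118, 107, 52, 12, 14, 12, 10]
203 [67, 26, 12, 25, 52, 56, 21, 31, 62, 66, 65, 60, 60, 61, 61, 63, 68, 66, 76, 99, 107, 17, 11, 13, 14, 11]
206 [71, 16, 13, 36, 63, 52, 25, 59, 66, 61, 51, 54, 57, 58, 59, 59, 54, 56, 67, 59, 37, 61, 55, 21, 12, 21]
209 [87, 78, 72, 63, 58, 34, 30, 52, 57, 62, 67, 69, 68, 67, 67, 67, 68, 70, 64, 43, 41, 61, 45, 15, 19, 67]
212 [90, 89, 89, 86, 82, 73, 51, 54, 56, 59, 61, 61, 61, 60, 60, 58, 57, 55, 47, 32, 61, 56, 19, 12, 22, 83]
215 [90, 88, 89, 89, 88, 78, 63, 59, 58, 60, 59, 60, 59, 59, 57, 56, 53, 52, 56, 59, 61, 60, 61, 62, 60, 62]
218 [90, 90, 89, 88, 88, 89, 87, 82, 82, 79, 63, 62, 61, 62, 60, 61, 61, 60, 61, 60, 60, 61, 60, 60, 60, 61]
221 [89, 89, 88, 89, 89, 88, 90, 89, 89, 83, 67, 65, 67, 67, 63, 58, 62, 61, 67, 82, 81, 81, 77, 69, 85, 86]
224 [87, 88, 87, 87, 88, 87, 88, 88, 87, 81, 55, 57, 59, 57, 55, 53, 69, 88, 88, 88, 89, 87, 89, 85, 87, 86]
227 [87, 87, 87, 86, 87, 87, 87, 87, 82, 63, 55, 57, 58, 55, 54, 63, 86, 88, 85, 86, 85, 85, 85, 85, 86, 86]
230 [87, 86, 87, 87, 87, 86, 86, 75, 37, 56, 56, 58, 57, 51, 42, 59, 85, 84, 85, 84, 85, 85, 84, 85, 83, 84]
233 [86, 86, 84, 85, 85, 85, 85, 84, 73, 49, 29, 32, 30, 28, 51, 82, 85, 86, 85, 86, 85, 85, 86, 86, 85, 86]
[337.8164593  211.97420478]
[338.84221412 205.07864977]
88 [336.57319773 230.49129528]
110 [337.4440106  224.80154777]
130 [338.26045311 219.46704717]
```

Emit:
jog_arm(
  motion=[
    [0, 0, 0, 0, 0, 0, 25],
    [0, 0, 0, 0, 0, 0, 25],
    [0, 0, 0, 0, 0, 0, 25],
  ],
)

```text
t: 6.08
ee_pos: [574.3, 151.3, 171.9]
tool_rot: [0.21, 0.978, -0.0, -0.0]
contact_force: [-1.0, -0.8, -0.5]
opening: 31.9
gripper_force: 40.2
```

```bash
python3 to.py 574.9 156.2 150
```

```text
t 6.0833 tool delta [ 1.5  4.7 21.9] yaw y 65.8 tilt z [-0. -0. -1.] q6 0.68 F [-1.  -0.8 -0.5]
```

Emit:
jog_arm(
  motion=[
    [1.5, 4.7, 0, 0, 0, 0, 25],
    [0, 0, 16, 0, 0, 0, 25],
    [0, 0, 5, 0, 0, 0, 25],
    [0, 0, 5, 0, 0, 0, 25],
    [0, 0, 4, 0, 0, 0, 25],
    [0, 0, 4, 0, 0, 0, 25],
    [0, 0, 0, 0, 0, 0, 25],
    [0, 0, 0, 0, 0, 0, 25],
  ],
)

```text
t: 6.75
ee_pos: [574.9, 155.9, 138.0]
tool_rot: [0.21, 0.978, -0.0, -0.0]
contact_force: [-0.1, -0.5, -0.8]
opening: 31.9
gripper_force: 40.2
```

```bash
python3 to.py 574.9 156.2 103
```

```text
t 6.75 tool delta [ 0.1  0.3 35. ] yaw y 65.8 tilt z [-0. -0. -1.] q6 0.69 F [-0.1 -0.5 -0.8]
```

Emit:
jog_arm(
  motion=[
    [0, 0, 5, 0, 0, 0, 25],
    [0, 0, 7, 0, 0, 0, 25],
    [0, 0, 7, 0, 0, 0, 25],
    [0, 0, 7, 0, 0, 0, 25],
    [0, 0, 5, 0, 0, 0, 25],
    [0, 0, 0, 0, 0, 0, 25],
    [0, 0, 0, 0, 0, 0, 25],
  ],
)

```text
t: 7.33
ee_pos: [574.6, 155.8, 106.5]
tool_rot: [0.21, 0.978, -0.0, -0.0]
contact_force: [0.7, 0.2, -0.4]
opening: 31.9
gripper_force: 40.2
```

```bash
python3 to.py 574.9 156.2 102
```

```text
t 7.3333 tool delta [-0.1  0.5  4.5] yaw y 65.8 tilt z [-0.001 -0.    -1.   ] q6 0.69 F [ 0.7  0.2 -0.4]
```

Emit:
jog_arm(
  motion=[
    [0, 0, 2, 0, 0, 0, 25],
    [0, 0, 1.5, 0, 0, 0, 25],
    [0, 0, 0, 0, 0, 0, 25],
    [0, 0, 0, 0, 0, 0, 25],
  ],
)

```text
t: 7.67
ee_pos: [574.8, 155.9, 103.6]
tool_rot: [0.21, 0.978, -0.0, -0.0]
contact_force: [-0.4, 0.1, -0.5]
opening: 32.1
gripper_force: 40.2
```

Emit:
jog_arm(
  motion=[
    [0, 0, 1, 0, 0, 0, 25],
    [0, 0, 0, 0, 0, 0, 25],
  ],
)

```text
t: 7.83
ee_pos: [574.8, 155.9, 102.5]
tool_rot: [0.21, 0.978, -0.0, -0.0]
contact_force: [1.0, -0.7, -2.2]
opening: 31.7
gripper_force: 40.2
```

Emit:
jog_arm(
  motion=[
    [0, 0, 1, 0, 0, 0, 25],
    [0, 0, 0, 0, 0, 0, 25],
  ],
)

```text
t: 8.0
ee_pos: [575.0, 155.9, 101.6]
tool_rot: [0.21, 0.978, 0.0, 0.0]
contact_force: [0.5, -0.3, -2.2]
opening: 31.8
gripper_force: 40.3
```

Emit:
jog_arm(
  motion=[
    [0, 0, 0, 0, 0, 0, 45],
    [0, 0, 0, 0, 0, 0, 60],
    [0, 0, 0, 0, 0, 0, 85],
    [0, 0, 0, 0, 0, 0, 85],
    [0, 0, 0, 0, 0, 0, 85],
    [0, 0, 0, 0, 0, 0, 85],
    [0, 0, -10, 0, 0, 0, 85],
    [0, 0, -20, 0, 0, 0, 85],
  ],
)

```text
t: 8.67
ee_pos: [573.5, 155.5, 130.2]
tool_rot: [0.21, 0.978, -0.001, -0.002]
contact_force: [0.2, -0.4, -0.3]
opening: 85.0
gripper_force: 0.0
```

Emit:
jog_arm(
  motion=[
    [0, 0, -35, 0, 0, 0, 85],
    [0, 0, -35, 0, 0, 0, 85],
    [0, 0, 0, 0, 0, -0.125, 85],
    [0, 0, 0, 0, 0, -0.125, 85],
    [0, 0, 0, 0, 0, -0.125, 85],
    [0, 0, 0, 0, 0, -0.125, 85],
    [0, 0, 0, 0, 0, -0.125, 85],
    [0, 0, 0, 0, 0, -0.125, 85],
  ],
)

```text
t: 9.33
ee_pos: [574.9, 155.9, 202.4]
tool_rot: [-0.166, 0.986, -0.0, 0.0]
contact_force: [-0.3, -0.0, 0.9]
opening: 85.1
gripper_force: 0.0
```

```bash
python3 - <<'E'
from h import *
s=imaging.capture("scene");t=imaging.capture("top")
b=cv2.resize(s[185:275,240:370],None,fx=5.5,fy=5.5,interpolation=2);cv2.imwrite("pics/g4.png",b[:,:,::-1])
E
```

```text
(no output)
```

View pics/g4.png

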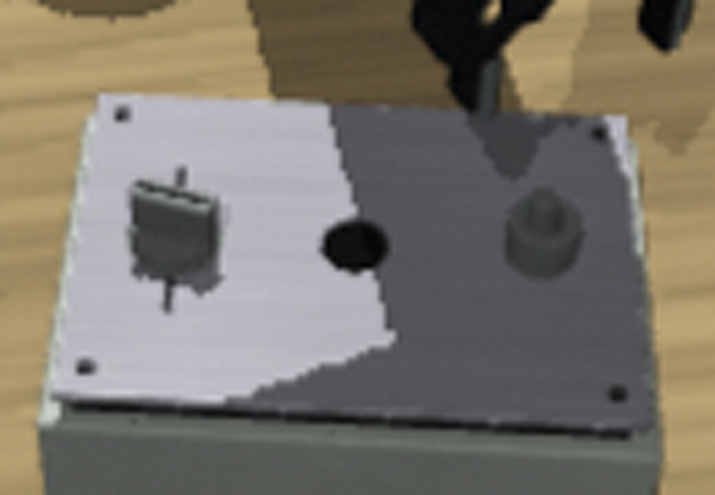

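The sleeve sits flat on the panel around the post, at crop (543,235). The groove runs from (138,184) to (214,203), and the index lines run from (181,170) to (168,310). Next I'll measure the groove angle and the grip centre.

```bash
python3 - <<'E'
from h import *
f=lambda x,y,z:plane("scene",(240+x/5.5-.4,185+y/5.5-.4),z)
a,b=f(138,184,119),f(214,203,119);c,d=f(181,170,88),f(168,310,88)
for u,v in((a,b),(c,d)):print(u,v,(u+v)/2,np.linalg.norm(u-v),np.degrees(np.arctan2(*(v-u)[1::-1])))
t=cv2.imread("pics/top0.png")
# top: bar-top orientation from initial picture
f=lambda x,y:plane("top",(180+x*.3-.35,160+y*.3-.35),119)
a,b=f(283,170),f(325,191);print(a,b,(a+b)/2,np.linalg.norm(a-b),np.degrees(np.arctan2(*(b-a)[1::-1])))
E
python3 to.py 542.2 -11.4 170
```

```text
[535.18899612 -26.17871466 119.        ] [551.65645402   7.25866338 119.        ] [543.42272507  -9.46002564 119.        ] 37.27244853317715 63.780375411257445
[500.07683852  -2.64034817  88.        ] [586.58061664 -18.63794622  88.        ] [543.32872758 -10.63914719  88.        ] 87.97060175048348 -10.477631104178528
[551.31366285   3.84274779 119.        ] [535.11778432 -30.9605636  119.        ] [543.21572358 -13.5589079  119.        ] 38.38719792817261 -114.95512701530704
t 9.4333 tool delta [  85.1 -147.7   32.2] yaw y 108.9 tilt z [ 0.001  0.    -1.   ] q6 -0.06 F [ 0.4  0.  -0. ]
```

Emit:
jog_arm(
  motion=[
    [0, 0, 0, 0, 0, -0.125, 85],
    [0, 0, 0, 0, 0, -0.125, 85],
    [0, 0, 0, 0, 0, -0.125, 85],
    [0, 0, 0, 0, 0, -0.125, 85],
    [0, 0, 0, 0, 0, -0.125, 85],
    [0, 0, 0, 0, 0, -0.125, 85],
    [0, 0, 0, 0, 0, -0.044, 85],
    [0, 0, 0, 0, 0, 0, 85],
  ],
)

```text
t: 10.1
ee_pos: [574.9, 155.9, 202.0]
tool_rot: [-0.531, 0.848, -0.0, 0.0]
contact_force: [-0.7, -0.4, 0.3]
opening: 85.1
gripper_force: 0.0
```

```bash
python3 to.py 543 -11.4 160
```

```text
t 10.1 tool delta [164.4 -44.4  41.9] yaw y 154.1 tilt z [ 0. -0. -1.] q6 -0.85 F [-0.7 -0.4  0.3]
```

Emit:
jog_arm(
  motion=[
    [40, -11, 0, 0, 0, 0, 85],
    [40, -11, 0, 0, 0, 0, 85],
    [40, -11, 10, 0, 0, 0, 85],
    [40, -11, 15, 0, 0, 0, 85],
    [4.4, -0.4, 17, 0, 0, 0, 85],
    [0, 0, 20, 0, 0, 0, 60],
    [0, 0, 0, 0, 0, 0, 60],
    [0, 0, 0, 0, 0, 0, 60],
  ],
)

```text
t: 10.77
ee_pos: [543.5, -8.4, 140.5]
tool_rot: [-0.53, 0.848, 0.0, -0.001]
contact_force: [0.2, -0.1, 0.7]
opening: 59.6
gripper_force: 0.0
```

```bash
python3 to.py 543 -11.4 107;python3 - <<'E'
from h import *
s=imaging.capture("scene");t=imaging.capture("top")
b=cv2.resize(s[165:265,230:370],None,fx=4,fy=4,interpolation=2);a=cv2.resize(t[160:260,220:280],None,fx=4,fy=4,interpolation=2);cv2.imwrite("pics/g5.png",np.hstack([b,a])[:,:,::-1])
E
```

```text
t 10.7667 tool delta [ 2.9 -1.  33.5] yaw y 154.0 tilt z [-0.002  0.    -1.   ] q6 -1.13 F [ 0.2 -0.1  0.7]
```

View pics/g5.png

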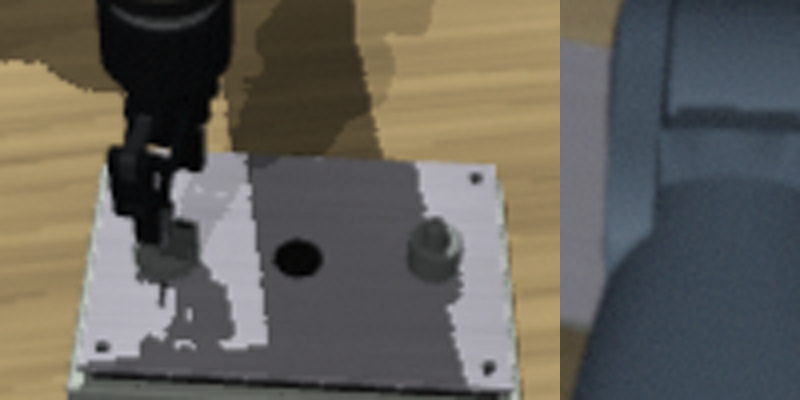

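The gripper is directly above the bar at crop (165,240), and the sleeve is seated at (435,250). I'll descend and grip.

Emit:
jog_arm(
  motion=[
    [1, 0, 15, 0, 0, 0, 60],
    [0, 0, 15, 0, 0, 0, 60],
    [0, 0, 3, 0, 0, 0, 60],
    [0, 0, 0, 0, 0, 0, 60],
    [0, 0, 0, 0, 0, 0, 60],
  ],
)

```text
t: 11.28
ee_pos: [544.1, -8.8, 108.6]
tool_rot: [-0.532, 0.847, -0.0, 0.0]
contact_force: [0.3, -0.8, 0.5]
opening: 60.0
gripper_force: 0.0
```

```bash
python3 to.py 543 -11.4 107
```

```text
t 11.2833 tool delta [ 2.8 -0.1  1.6] yaw y 154.2 tilt z [ 0.001 -0.    -1.   ] q6 -1.14 F [ 0.3 -0.8  0.5]
```

Emit:
jog_arm(
  motion=[
    [0, 0, 0, 0, 0, 0, 30],
    [0, 0, 0, 0, 0, 0, 15],
    [0, 0, 0, 0, 0, 0, 5],
    [0, 0, 0, 0, 0, 0, 5],
    [0, 0, 0, 0, 0, 0, 5],
    [0, 0, 0, 0, 0, 0, 5],
  ],
  grip_n=40,
)

```text
t: 11.78
ee_pos: [542.6, -8.6, 107.8]
tool_rot: [-0.532, 0.847, 0.001, -0.0]
contact_force: [-4.5, 3.2, 4.4]
opening: 12.2
gripper_force: 42.7
```

```bash
python3 to.py 543 -11.4 107
```

```text
t 11.7833 tool delta [ 2.4 -1.6  0.8] yaw y 154.3 tilt z [-0.001  0.001 -1.   ] q6 -1.14 F [-4.5  3.2  4.4]
```

Emit:
jog_arm(
  motion=[
    [0, 0, 0, 0, 0, 0.06, 5],
    [0, 0, 0, 0, 0, 0.125, 5],
    [0, 0, 0, 0, 0, 0.125, 5],
    [0, 0, 0, 0, 0, 0.125, 5],
    [0, 0, 0, 0, 0, 0, 5],
  ],
)

```text
t: 12.2
ee_pos: [543.8, -9.5, 108.2]
tool_rot: [-0.334, 0.943, -0.001, 0.0]
contact_force: [-1.2, -2.0, 4.8]
opening: 12.4
gripper_force: 42.6
```

```bash
python3 to.py 543 -11.4 107
```

```text
t 12.2 tool delta [ 1.8 -1.   1.2] yaw y 129.0 tilt z [ 0.001 -0.001 -1.   ] q6 -0.7 F [-1.2 -2.   4.8]
```

Forces are low, so I'll continue turning.

Emit:
jog_arm(
  motion=[
    [0, 0, 0, 0, 0, 0.125, 5],
    [0, 0, 0, 0, 0, 0.125, 5],
    [0, 0, 0, 0, 0, 0.125, 5],
    [0, 0, 0, 0, 0, 0.125, 5],
    [0, 0, 0, 0, 0, 0.125, 5],
    [0, 0, 0, 0, 0, 0.125, 5],
    [0, 0, 0, 0, 0, 0.125, 5],
    [0, 0, 0, 0, 0, 0, 5],
  ],
)

```text
t: 12.87
ee_pos: [544.3, -12.2, 108.2]
tool_rot: [0.097, 0.995, -0.003, 0.001]
contact_force: [-0.1, -15.0, 4.6]
opening: 12.1
gripper_force: 42.7
```

```bash
python3 to.py 543 -11.4 107
```

```text
t 12.8667 tool delta [1.5 0.6 1.2] yaw y 78.9 tilt z [ 0.002 -0.006 -1.   ] q6 0.18 F [ -0.1 -15.    4.6]
```

Emit:
jog_arm(
  motion=[
    [0, -1.5, 0, 0, 0, 0, 5],
    [0, -1, 0, 0, 0, 0, 5],
    [0, 0, 0, 0, 0, 0, 5],
    [0, 0, 0, 0, 0, 0, 5],
  ],
)

```text
t: 13.2
ee_pos: [544.4, -12.4, 108.3]
tool_rot: [0.093, 0.996, -0.001, 0.001]
contact_force: [3.2, -5.9, 3.7]
opening: 12.2
gripper_force: 42.7
```

```bash
python3 to.py 543 -11.4 107
```

```text
t 13.2 tool delta [1.5 0.8 1.3] yaw y 79.3 tilt z [ 0.003 -0.002 -1.   ] q6 0.16 F [ 3.2 -5.9  3.7]
```

Emit:
jog_arm(
  motion=[
    [0, 0, 0, 0, 0, 0, 20],
    [0, 0, 0, 0, 0, 0, 40],
    [0, 0, 0, 0, 0, 0, 40],
    [0, 0, -10, 0, 0, 0, 40],
    [0, 0, -30, 0, 0, 0, 40],
    [0, 0, -30, 0, 0, 0, 40],
    [0, 30, 0, 0, 0, 0, 20],
    [0, 30, 0, 0, 0, 0, 0],
  ],
)

```text
t: 13.87
ee_pos: [555.5, 47.3, 180.4]
tool_rot: [0.095, 0.995, 0.0, 0.002]
contact_force: [0.4, 0.3, -1.2]
opening: 16.6
gripper_force: 0.0
```

Emit:
jog_arm(
  motion=[
    [0, 25, 0, 0, 0, 0, 0],
    [0, 0, 0, 0, 0, 0, 0],
    [0, 0, 0, 0, 0, 0, 0],
    [0, 0, 0, 0, 0, 0, 0],
  ],
)

```text
t: 14.2
ee_pos: [558.7, 71.9, 177.8]
tool_rot: [0.094, 0.996, -0.0, -0.0]
contact_force: [0.1, -0.4, -0.0]
opening: 0.1
gripper_force: 0.0
```

```bash
python3 to.py 558.5 72 100;python3 - <<'E'
from h import *
s=imaging.capture("scene");t=imaging.capture("top")
b=cv2.resize(s[165:265,230:370],None,fx=5.5,fy=5.5,interpolation=2);cv2.imwrite("pics/g6.png",b[:,:,::-1])
E
```

```text
t 14.2 tool delta [ 0.2  0.1 77.8] yaw y 79.2 tilt z [-0. -0. -1.] q6 0.32 F [ 0.1 -0.4 -0. ]
```

View pics/g6.png

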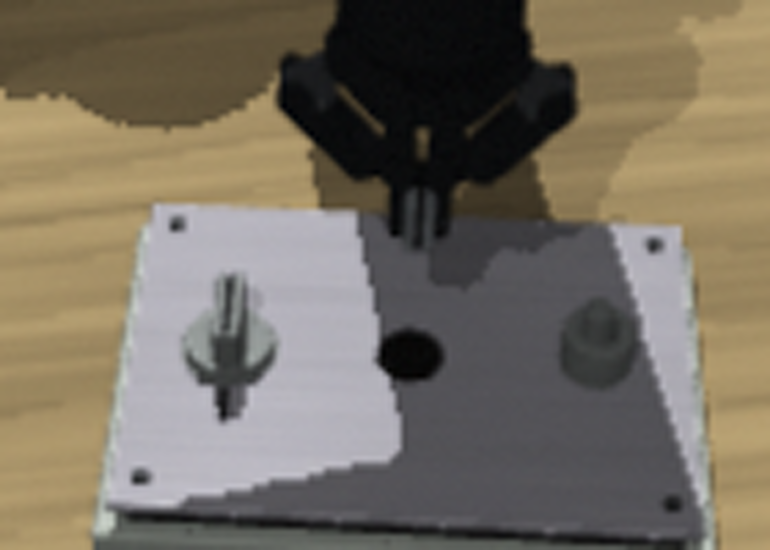

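The grip now lies along the index lines (crop column 230) and the sleeve is seated on the post. I'll check the groove angle numerically, then press.

```bash
python3 - <<'E'
from h import *
s=imaging.capture("scene");g=cv2.cvtColor(s,cv2.COLOR_RGB2GRAY).astype(float)
pts=[]
for v in range(214,228):
    r=g[v,266:278];print(v,r.astype(int).tolist())
p=lambda d,z,o=0:proj("scene",[543.5+d*np.cos(o-.193),-11.5+d*np.sin(o-.193),z])
for o in(-.1,0,.1):print(o,p(-20,119,o),p(20,119,o))
E
```

```text
214 [181, 182, 183, 178, 167, 170, 157, 167, 168, 181, 181, 181]
215 [182, 182, 177, 161, 140, 108, 105, 151, 151, 181, 181, 181]
216 [178, 179, 169, 134, 132, 60, 90, 146, 128, 179, 179, 178]
217 [179, 177, 168, 133, 134, 56, 89, 141, 104, 158, 163, 176]
218 [180, 179, 167, 129, 132, 61, 101, 137, 98, 151, 152, 162]
219 [183, 181, 171, 135, 131, 60, 119, 133, 94, 153, 152, 159]
220 [184, 183, 175, 143, 129, 59, 121, 125, 96, 157, 156, 162]
221 [179, 165, 164, 145, 110, 60, 122, 123, 79, 143, 158, 177]
222 [165, 156, 154, 138, 102, 69, 137, 115, 72, 133, 146, 172]
223 [155, 149, 136, 142, 103, 72, 136, 101, 73, 132, 138, 157]
224 [150, 144, 136, 142, 82, 69, 132, 80, 72, 135, 148, 150]
225 [152, 144, 119, 130, 93, 103, 125, 72, 73, 135, 151, 151]
226 [154, 144, 97, 80, 69, 73, 75, 52, 72, 137, 153, 152]
227 [154, 143, 92, 57, 59, 59, 54, 44, 74, 138, 153, 154]
-0.1 [272.17375396 214.21541367] [269.33789571 225.69144857]
0 [271.40341464 214.15338794] [270.12933726 225.75724991]
0.1 [270.627045   214.14776256] [270.9274926  225.76346629]
```

Emit:
jog_arm(
  motion=[
    [0, 0, 35, 0, 0, 0, 0],
    [0, 0, 25, 0, 0, 0, 0],
    [0, 0, 12, 0, 0, 0, 0],
    [0, 0, 0, 0, 0, 0, 0],
    [0, 0, 0, 0, 0, 0, 0],
  ],
)

```text
t: 14.77
ee_pos: [558.7, 71.2, 105.5]
tool_rot: [0.095, 0.996, -0.0, -0.001]
contact_force: [0.4, 0.3, 0.4]
opening: 0.4
gripper_force: 0.0
```

The groove slope matches angle 0 within about 0.03 rad. Now I'll press.

Emit:
jog_arm(
  motion=[
    [0, 0, 2, 0, 0, 0, 0],
    [0, 0, 4, 0, 0, 0, 0],
    [0, 0, 4, 0, 0, 0, 0],
    [0, 0, 0, 0, 0, 0, 0],
    [0, 0, 0, 0, 0, 0, 0],
  ],
)

```text
t: 15.18
ee_pos: [560.0, 71.9, 96.3]
tool_rot: [0.094, 0.996, 0.0, 0.001]
contact_force: [2.2, -1.6, 4.7]
opening: -0.1
gripper_force: 2.4
```

Emit:
jog_arm(
  motion=[
    [0, 0, 3, 0, 0, 0, 0],
    [0, 0, 3, 0, 0, 0, 0],
    [0, 0, 0, 0, 0, 0, 0],
    [0, 0, 0, 0, 0, 0, 0],
  ],
)

```text
t: 15.52
ee_pos: [559.9, 71.9, 90.5]
tool_rot: [0.094, 0.996, 0.0, 0.001]
contact_force: [1.2, -0.9, 7.0]
opening: -0.2
gripper_force: 3.6
```

Emit:
jog_arm(
  motion=[
    [0, 0, 2.5, 0, 0, 0, 0],
    [0, 0, 1.5, 0, 0, 0, 0],
    [0, 0, 0, 0, 0, 0, 0],
    [0, 0, 0, 0, 0, 0, 0],
  ],
)

```text
t: 15.85
ee_pos: [560.0, 71.9, 86.7]
tool_rot: [0.094, 0.996, 0.0, 0.001]
contact_force: [0.6, -1.6, 8.7]
opening: 0.1
gripper_force: 4.4
```

Emit:
jog_arm(
  motion=[
    [0, 0, 1, 0, 0, 0, 0],
    [0, 0, 0, 0, 0, 0, 0],
    [0, 0, 0, 0, 0, 0, 0],
  ],
)

```text
t: 16.1
ee_pos: [560.0, 71.9, 86.0]
tool_rot: [0.094, 0.996, 0.0, 0.001]
contact_force: [0.0, -1.7, 11.4]
opening: 0.2
gripper_force: 5.7
```

Emit:
jog_arm(
  motion=[
    [0, 0, 1, 0, 0, 0, 0],
    [0, 0, 0, 0, 0, 0, 0],
    [0, 0, 0, 0, 0, 0, 0],
  ],
)

```text
t: 16.35
ee_pos: [560.0, 71.9, 86.0]
tool_rot: [0.094, 0.996, 0.0, 0.002]
contact_force: [-3.8, -2.1, 20.8]
opening: -0.1
gripper_force: 10.4
```

The panel is on its hard stop: TCP at 86.0, as expected, and 21 N. One last look.

```bash
python3 - <<'E'
from h import *
s=imaging.capture("scene");s0=cv2.imread("pics/scene0.png")[:,:,::-1]
b=cv2.resize(s[165:275,140:370],None,fx=3.4,fy=3.4,interpolation=2);cv2.imwrite("pics/g7.png",b[:,:,::-1])
print(env.read_state()['contact_force'])
E
```

```text
[-4.20216674 -1.07733265 21.51191469]
```

View pics/g7.png

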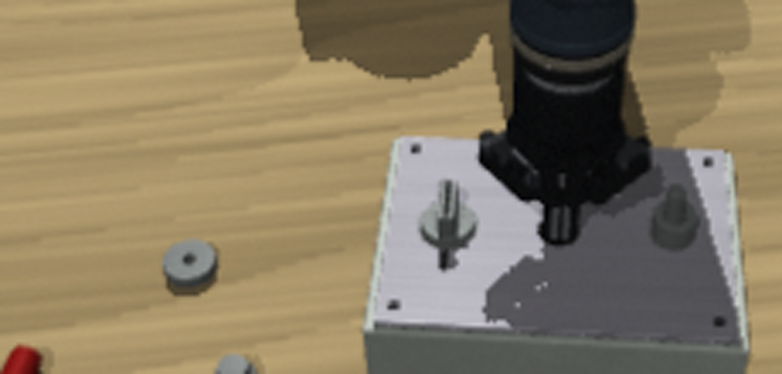

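The panel is flush with the case, the sleeve is on the post at (675,220), the groove lines up with the index lines at (447,215), and the washer, plug and driver near the unit are in their original places.

```bash
python3 -c "
from workcell import env, imaging, workorder
print(workorder.finish_job())"
```

```text
the job is handed in; nothing more can be done
None
```

I handed the job in at about 16.5 s: the sleeve is seated on the post and released, the fastener was then turned to its index lines, and the panel is held fully home at about 21 N; the verdict was not shown.

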